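# Stack the night's medicine boxes on the pill tray and set its reminder

### The arm

A 6-joint arm with a two-finger parallel gripper is mounted at the origin on the work surface. World frame = base frame: x ahead of the robot, y to its left, z up, the work surface at z = 0. Lengths are in m, angles in degrees, forces in N, time in s.
With the tool pointing down it reaches from about 0.25 to 0.725 m from the base axis. Payload 4 kg.
Tool frame: the origin (TCP) lies where the fingers leave the gripper's body, on its centre line; the fingertips stand 73 mm ahead of it and the grasp point (between the pads) lies 54 mm ahead of it; x points along the fingers, y is the direction in which the jaws open and shut, and the axes are right-handed (so a half turn about x gives the same grasp; the last joint's range is limited). The gripper opens to 85 mm and grips with 20 to 120 N. Pads are 22 mm wide; open, the fingers measure 114 mm over their backs; the gripper's body (76 mm by 85 mm) begins 54 mm behind the grasp point. The pads swing forward as they close: fully open they stand 13 mm farther back than shut.
Start: joints at [68.526, 13.785, 0.286, 76.501, 0, 90], TCP at [0.183, 0.465, 0.304] pointing down, gripper open.
Joint ranges: [-155.79, 155.79], [-60.16, 107.12], [-62.33, 73.08], [-114, 123.19], [-81.49, 82.49], [-180, 180]. Speed limits (degrees/s): [159.86, 159.86, 180, 180, 180, 180].

### API

Orientations are given as a 3x3 rotation matrix whose columns are the frame's x, y, z axes.
In Python, from workcell import env, eyes, boxes_of, masks_of, pinpoint gives the robot as it stands. Calls block until the motion is done:
- env.move_to(position, orientation): joint-space move of the TCP to a pose.
- env.line_to(position, speed=0.15, rotation=None, until_force=None): straight line of the TCP; rotation=None keeps the orientation; speed is the mean speed in m/s. With until_force (N) it stops when the force on the tool has changed by that much, and returns True; else False.
- env.goto_joints(angles): joint-space move.
- env.grip(opening, strength=None): finger opening in m; strength is the grip in N (None keeps the last); returns when the fingers have stopped.
- env.dwell(seconds).
- env.ik(position, orientation): joint angles nearest the present ones, or None.
- env.state(): the state.
- eyes.snapshot(name): name is "scene" or "top" or "wrist"; returns a dict with "color" (400x640x3 uint8, red, green, blue), "camera_matrix" (3x3 intrinsics, pixels), "R" (3x3) and "t" (3): a world point X has camera coordinates R X + t. Camera axes: x right, y down, z forward; pixel columns grow to the right and rows downward; lengths in m; the calibration is good to about 2 mm. A picture is of the moment at which its call begins. There is no depth.
A pose or a line that the arm cannot do raises env.PlanningError and nothing moves.
- env.sign_off(): hands the job in, once; it reports no verdict.
Trained networks look in the newest picture that a camera, given by its name, has taken for a name from the list of things; names that differ only in an ending like _2 or _b are one class to them, and where a whole thing is asked for, a point or a joint stands for the part that bears it (a point fixed in the world has none). Each returns a list of dicts, best first, with "p" (0 to 1); they miss things now and then, are a little off and sometimes report something else, mostly with a low value. They report only what shows in the picture. A call takes as long as a camera call.
- boxes_of(name, camera): "rect" ([centre column, centre row, width, height] in pixels, round what is visible of it).
- masks_of(name, camera): "pixels" (400x640 bool, what is visible of it) and "rect" ([centre column, centre row, width, height] in pixels, round what is visible of it).
- pinpoint(name, camera): "xy" ([column, row] in pixels: a listed point, or the origin of a listed thing).
The state is a dict: "time_s": time; "joint_pos": joint angles; "qvel": joint speeds; "joint_efforts": joint torques, N m; "eef_pos": TCP position; "tool_rot": TCP orientation; "wrist_force": force on the tool from outside, world axes, zero at the start; "ft_torque": the same for the moment, N m; "width": finger opening in m.
Only numpy, scipy, OpenCV 4.12 (cv2) and the standard library are available. Lean on these libraries where they do the work, as an engineer would, in place of code of your own. Each camera call takes 0.05 s, during which the arm holds its last target.

### The job

Get the bedside medicines ready for the night: move the cup out of the lavender pill tray onto the wooden coaster, upright, and stack the cuff case and all the medicine boxes and tins lying about the sill flat in one neat column in the middle of the tray, the largest at the bottom and each next one smaller, all centred and with their long sides running the same way as the tray's. Only when the column stands, turn the tray's reminder dial clockwise from off until it clicks over to its night position, and leave the other things on the sill where they are.

Things in the scene. Friction and masses are not known exactly. Their poses are not given: they have to be found in the camera images.
- pill_tray: Lavender pill tray with reminder pod, one heavy piece, does not move. Tray inside 138 (x) by 78 mm (y), floor 8 mm above the sill, rim 4 mm thick standing 6 mm above the floor. On its -y side, past a 10 mm high bridge, the pod: 112 mm along x, y from -78 to -208 mm, 36 mm high, with a blank display and the dial. Origin: sill height, middle of the tray; z up; its yaw varies.
- tray_floor (a point): Middle of the tray's floor, on its surface; axes as the pill tray's.
- dial (a joint): Reminder dial, rad: 0 = off, 1.2 = night; turns clockwise seen from above. A sprung click holds it at either end: it resists with up to about 0.1 N m until 0.6, then snaps on by itself to 1.2, where it stops; let go before 0.6 it springs back to off.
- dial_grip (a point): On the dial's upright axis, 165 mm from the tray's middle along its -y, 54 mm above the sill: middle of the white bar grip, 46 mm long, 12 thick, 22 high (43 to 65 mm above the sill), on a 50 mm disc. x runs along the bar to its orange-marked end and turns with it. Off: that end points 0.6 rad anticlockwise of the tray's +y (grey dot); night: 0.6 rad clockwise of it (orange dot).
- cuff_case: Closed grey plastic blood pressure cuff case with a black seam and a steel spring clip at one short end (the clip sticks out 4 mm), 124 x 64 x 42 mm (x, y, z), 0.3 kg, flat top, origin at its centre, x along its length, z up. Always present; the largest box.
- dressing_carton: Closed brown cardboard dressing carton with green bands, 106 x 57 x 30 mm (x, y, z), origin at its centre, x along its length, z up.
- tablet_carton: Closed white tablet carton with a blue band, 92 x 51 x 26 mm (x, y, z), origin at its centre, x along its length, z up.
- pastille_tin: Closed red pastille tin with a pale panel on top, 79 x 45 x 24 mm (x, y, z), origin at its centre, x along its length, z up.
- travel_pillbox: Closed teal plastic travel pillbox, 67 x 39 x 22 mm (x, y, z), origin at its centre, x along its length, z up.
- balm_tin: Closed brass-coloured balm tin with a pale panel on top, 56 x 33 x 20 mm (x, y, z), origin at its centre, x along its length, z up. Of these five smaller boxes, three to five are present in each run.
- cup: White ceramic cup without handle, 72 mm high, 62 mm across the mouth, tapering evenly to 50 mm at the foot (59 mm at 52 mm up), origin under its foot, z up; it starts upright in the pill tray.
- coaster: Round wooden coaster, 96 mm diameter, 8 mm thick, loose on the sill, origin at the centre of its underside.
- carafe: Empty glass carafe, 190 mm high, 92 mm diameter; to be left alone. Origin under its foot.
- stopper: Green glass carafe stopper standing on the sill, 45 mm high, 38 mm diameter; to be left alone. Origin at its underside.
- cream_jar: Small closed cream jar, 40 mm high, 48 mm diameter; to be left alone. Origin at its underside.
- thermometer: White digital thermometer lying on the sill, 115 mm long, 18 mm wide, 10 mm high; to be left alone. Origin at its underside.
- clock: Wooden block clock, 45 x 100 x 55 mm; to be left alone. Origin at its underside.
- plant: Succulent in a terracotta pot, pot 84 mm across the top, about 120 mm high with leaves; to be left alone. Origin under the pot.

How it is judged:
By the outcome, as a careful person would: the job done as asked, in the order asked, and still so for the second after the job is handed in, with the robot touching nothing.
Of dressing_carton, tablet_carton, pastille_tin, travel_pillbox, balm_tin only 3 to 5 are there at a start; the rules pass over those that are not, and their reading is None.
At some moment in a run one of cuff_case, coaster may be knocked a few centimetres aside while the robot is not near it.
It also fails if it takes over 210 s, if anything falls off the work surface, if the arm or the gripper's body presses on something with over 40 N, if the wrist force passes 120 N, or if a joint passes its speed limit or range.

## Working session

There is one attempt and no reset: what is moved stays moved. The work goes in short steps, each a Python script; the robot and the scene stay as the last script left them, time stands still between calls to the robot, and variables do not carry over. Pictures are saved under pics/ and viewed, and the job is handed in when it is done.

```bash
ls; mkdir -p pics; python3 - <<'E'
from workcell import env, eyes, boxes_of, masks_of, pinpoint
import cv2
for n in ("scene","top","wrist"):
    s=eyes.snapshot(n); cv2.imwrite(f"pics/a_{n}.png",s["color"][:,:,::-1])
    print(n,s["camera_matrix"],s["R"],s["t"])
print(env.state())
E
```

```text
pics
scene [[410.05623734   0.         314.17231541]
 [  0.         410.05623734 200.03914565]
 [  0.           0.           1.        ]] [[-0.08406344  0.99627265  0.01934271]
 [ 0.59648567  0.06586069 -0.79991701]
 [-0.79820936 -0.05570613 -0.59979883]] [ 0.01769289 -0.29514322  1.46787238]
top [[444.38339775   0.         325.03786361]
 [  0.         444.38339775 202.45342884]
 [  0.           0.           1.        ]] [[ 0.01330297 -0.99989984 -0.00483111]
 [-0.99686161 -0.01288517 -0.07810824]
 [ 0.07803817  0.00585502 -0.99693318]] [0.02733309 0.56632813 1.16159121]
wrist [[302.01471198   0.         321.55129171]
 [  0.         302.01471198 198.62545349]
 [  0.           0.           1.        ]] [[ 0.36575353  0.930711   -0.0011797 ]
 [ 0.89290862 -0.3505397   0.28255287]
 [ 0.26256153 -0.10439808 -0.959251  ]] [-0.49944037 -0.03701523  0.37758472]
{'time_s': 0.15, 'joint_pos': array([ 6.85242693e+01,  1.38209350e+01,  2.32004007e-01,  7.65025663e+01,
       -2.98015717e-03,  9.00002521e+01]), 'qvel': array([-0.02293107, -0.07529093,  0.30077741,  0.00095012,  0.06955915,
        0.02478983]), 'joint_efforts': array([-7.72787462e-05, -3.72635221e+01,  2.52638984e+01,  1.23662085e-02,
       -3.08284632e-05, -1.60307074e-06]), 'eef_pos': array([0.18293135, 0.46494297, 0.30323286]), 'tool_rot': array([[-5.36243976e-04,  3.66110716e-01,  9.30571145e-01],
       [-1.50509944e-03,  9.30569929e-01, -3.66111105e-01],
       [-9.99998724e-01, -1.59692699e-03,  5.20205154e-05]]), 'wrist_force': array([0.84036529, 0.52938156, 0.4603684 ]), 'ft_torque': array([-0.02210622,  0.03565221,  0.02345652]), 'width': 0.08502184728961965}
```

View pics/a_top.png

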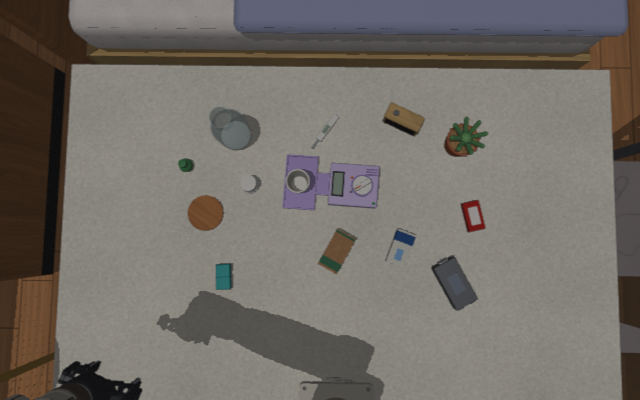

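View pics/a_scene.png

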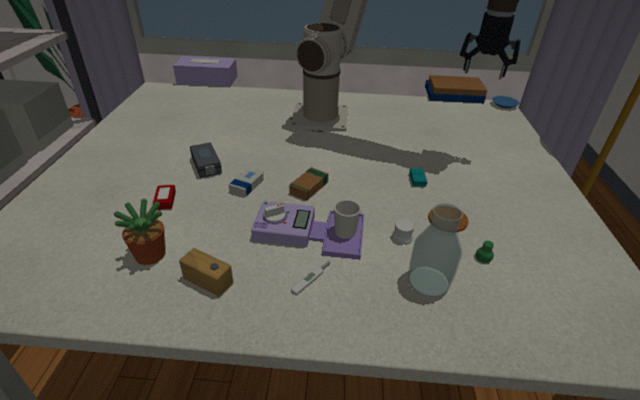

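View pics/a_wrist.png

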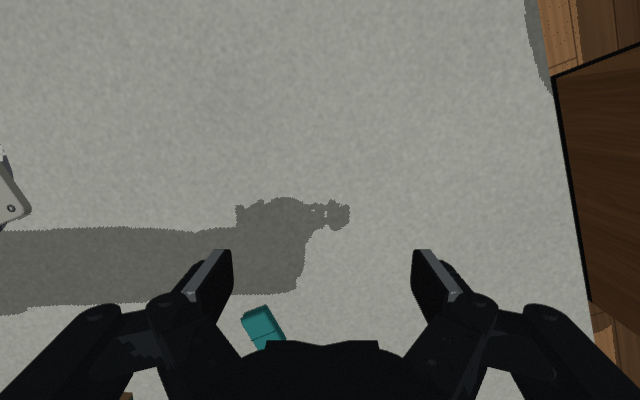

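The top view shows the tray near (301,183) with its pod to the right, the coaster at (205,213) and the cup in the tray. The boxes are the case (455,283), brown carton (337,250), tablet carton (401,245), red tin (473,215) and teal pillbox (223,276). No balm tin is visible. Next I'll write helpers that fit poses to the masks.

```bash
cat > h.py <<'E'
import numpy as np, cv2
from scipy.optimize import minimize
from scipy.spatial.transform import Rotation as Rn
from workcell import env, eyes, boxes_of, masks_of, pinpoint
def boxpts(l,w,z0,z1,cx=0,cy=0):
    return np.array([[cx+a*l/2,cy+b*w/2,z] for a in(-1,1) for b in(-1,1) for z in(z0,z1)])
def cyl(prof):
    a=np.linspace(0,2*np.pi,40,endpoint=False)
    return np.concatenate([np.c_[r*np.cos(a),r*np.sin(a),0*a+z] for r,z in prof])
DIM=dict(cuff_case=(.124,.064,.042),dressing_carton=(.106,.057,.030),tablet_carton=(.092,.051,.026),
 pastille_tin=(.079,.045,.024),travel_pillbox=(.067,.039,.022),balm_tin=(.056,.033,.020))
PARTS={k:[boxpts(l,w,0,h)] for k,(l,w,h) in DIM.items()}
PARTS['cup']=[cyl([(.025,0),(.031,.072)])]
PARTS['coaster']=[cyl([(.048,0),(.048,.008)])]
PARTS['carafe']=[cyl([(.046,0),(.046,.1)])]
PARTS['pill_tray']=[boxpts(.146,.086,0,.014),boxpts(.112,.130,0,.036,0,-.143),boxpts(.05,.04,0,.010,0,-.06),]
def proj(s,X):
    c=X@s['R'].T+s['t']; p=c@s['camera_matrix'].T
    return p[:,:2]/p[:,2:]
def ray(s,uv,z):
    d=s['R'].T@np.linalg.inv(s['camera_matrix'])@np.array([uv[0],uv[1],1.]); o=-s['R'].T@s['t']
    return o+d*(z-o[2])/d[2]
def world(P,x,y,yaw,z0):
    c,sn=np.cos(yaw),np.sin(yaw)
    return np.c_[x+c*P[:,0]-sn*P[:,1], y+sn*P[:,0]+c*P[:,1], P[:,2]+z0]
SC=4
def render(s,name,pose,z0,shape=(400,640)):
    im=np.zeros((shape[0]*SC,shape[1]*SC),np.uint8)
    for P in PARTS[name]:
        uv=proj(s,world(P,*pose,z0)); h=cv2.convexHull(((uv+.5)*SC*16-8).astype(np.int32))
        cv2.fillConvexPoly(im,h,255,shift=4)
    return cv2.resize(im,shape[::-1],interpolation=cv2.INTER_AREA)/255.
def fit(s,name,mask,z0=0.,init=None,ignore=None):
    m=mask.astype(float); v=np.ones_like(m) if ignore is None else 1-ignore.astype(float)
    ys,xs=np.nonzero(mask)
    x0,x1,y0,y1=max(xs.min()-40,0),min(xs.max()+40,640),max(ys.min()-40,0),min(ys.max()+40,400)
    s2=dict(s); K=s['camera_matrix'].copy(); K[0,2]-=x0; K[1,2]-=y0; s2['camera_matrix']=K
    mc=m[y0:y1,x0:x1]; vc=v[y0:y1,x0:x1]
    def cost(q,yaw=None):
        p=(q[0],q[1],q[2]/5 if len(q)>2 else 0.)
        r=render(s2,name,p,z0,mc.shape)
        return (np.abs(r-mc)*vc).sum()/mc.sum()
    rot=name in DIM or name=='pill_tray'
    hz=max(P[:,2].max() for P in PARTS[name])/2
    c=ray(s,(xs.mean(),ys.mean()),z0+hz)
    best=None
    if init is not None: starts=[np.array([init[0],init[1],init[2]*5])]
    elif rot: starts=[np.array([c[0],c[1],a*5]) for a in np.arange(0,np.pi,np.pi/6)]
    else: starts=[c[:2]]
    for st in starts:
        n=len(st); sim=np.vstack([st]+[st+d for d in np.eye(n)*np.array([.01,.01,.8])[:n]])
        r=minimize(cost,st,method='Nelder-Mead',options=dict(initial_simplex=sim,xatol=1e-4,fatol=1e-5,maxiter=200))
        if best is None or r.fun<best.fun: best=r
    q=best.x
    return np.array([q[0],q[1],q[2]/5 if rot else 0.]),best.fun
def see(name,cam,s=None,z0=0.,init=None):
    s=s or eyes.snapshot(cam); M=masks_of(name,cam)
    if not M: return None
    p,c=fit(s,name,M[0]['pixels'],z0,init); return p,c,M[0]['p'],M[0]
def down(yaw):  # tool x down, tool y (jaw) at world angle yaw
    y=np.array([np.cos(yaw),np.sin(yaw),0]); x=np.array([0,0,-1.]); return np.c_[x,y,np.cross(x,y)]
def save(s,f,name=None,pose=None,z0=0,crop=None):
    im=s['color'][:,:,::-1].copy()
    if name is not None:
        for P in PARTS[name]:
            h=cv2.convexHull(proj(s,world(P,*pose,z0)).astype(np.float32)).round().astype(np.int32)
            cv2.polylines(im,[h],True,(0,255,255),1)
    cv2.imwrite(f,im)
E
python3 - <<'E'
from h import *
s=eyes.snapshot('top')
for n in list(DIM)+['cup','coaster','pill_tray','carafe']:
    r=see(n,'top',s,z0=.008 if n=='cup' else 0)
    if r is None: print(n,None); continue
    p,c,pr,M=r
    print(n,p.round(4),'deg',np.degrees(p[2]).round(1),'cost',round(c,3),'p',round(pr,2),np.hypot(*p[:2]).round(3),[round(v) for v in M['rect']])
for n in ['stopper','cream_jar','thermometer','clock','plant','dial_grip','tray_floor']:
    r=pinpoint(n,'top'); print(n,[(ray(s,q['xy'],.054 if n=='dial_grip' else .008 if n=='tray_floor' else 0).round(3)[:2],round(q['p'],2)) for q in r[:2]])
s2=eyes.snapshot('scene'); print([ (round(b['p'],2),b['rect']) for b in boxes_of('balm_tin','scene')])
# cam in tool
w=eyes.snapshot('wrist'); st=env.state(); T=st['tool_rot']; o=-w['R'].T@w['t']
print('cam in tool',T.T@(o-st['eef_pos']),'\n',(w['R']@T).round(4))
E
```

```text
cuff_case [ 0.3592 -0.3059  0.5072] deg 29.1 cost 0.054 p 0.75 0.472 [455, 283, 45, 54]
dressing_carton [4.3830e-01 2.0000e-03 2.6304e+00] deg 150.7 cost 0.047 p 0.92 0.438 [338, 249, 38, 45]
tablet_carton [ 0.4487 -0.1682  2.7822] deg 159.4 cost 0.066 p 0.61 0.479 [398, 247, 28, 42]
pastille_tin [ 0.5365 -0.3615  0.2374] deg 13.6 cost 0.111 p 0.95 0.647 [474, 218, 24, 35]
travel_pillbox [ 0.6161 -0.0635  1.5947] deg 91.4 cost 0.549 p 0.69 0.619 [363, 186, 21, 21]
balm_tin None
cup [0.6166 0.1045 0.    ] deg 0.0 cost 0.046 p 0.91 0.625 [298, 181, 23, 25]
coaster [0.5358 0.3578 0.    ] deg 0.0 cost 0.049 p 0.86 0.644 [207, 211, 37, 38]
pill_tray [ 0.7415 -0.2757  0.4622] deg 26.5 cost 1.0 p 0.69 0.791 [362, 185, 20, 19]
carafe [0.7544 0.2856 0.    ] deg 0.0 cost 0.121 p 0.75 0.807 [230, 129, 46, 43]
stopper [(array([0.663, 0.407]), 0.48), (array([0.613, 0.241]), 0.21)]
cream_jar [(array([0.61 , 0.237]), 0.63)]
thermometer [(array([0.62 , 0.105]), 0.66), (array([0.766, 0.044]), 0.59)]
clock [(array([ 0.79 , -0.169]), 0.76), (array([ 0.54 , -0.357]), 0.43)]
plant [(array([ 0.727, -0.322]), 0.89), (array([0.613, 0.239]), 0.47)]
dial_grip [(array([ 0.612, -0.062]), 0.76)]
tray_floor [(array([0.618, 0.102]), 0.75)]
[]
cam in tool [-0.0689778   0.00015434 -0.07137307] 
 [[-7.000e-04  1.000e+00 -4.000e-04]
 [-2.825e-01  1.000e-04  9.593e-01]
 [ 9.593e-01  8.000e-04  2.825e-01]]
```

```bash
cat >> h.py <<'E'
CZ=-.0714; 
def look(xy,yaw,H=.3,z=0.,dz=0.):
    """move so the wrist camera's axis hits xy at height z from H above it; picks whichever half turn is reachable"""
    R=down(yaw); off=CZ+.2945*H+dz
    p=np.array([xy[0],xy[1],z+H-.069])-R[:,2]*off
    env.move_to(p,R); return eyes.snapshot('wrist')
def best(name,cam,s,z0=0.,init=None,maxd=.08,ignore=None):
    """detections of name, fitted; the one with the lowest cost (near init if given)"""
    out=[]
    for M in masks_of(name,cam):
        if M['pixels'].sum()<30: continue
        p,c=fit(s,name,M['pixels'],z0,ignore=ignore)
        if init is not None and np.hypot(*(p[:2]-init[:2]))>maxd: continue
        out.append((c,p,M['p'],M))
    out.sort(key=lambda t:t[0]); return out[0] if out else None
E
python3 - <<'E'
from h import *
s=look((.618,.05),np.pi/2,H=.36)
T=env.state(); print(T['time_s'],T['eef_pos'],T['joint_pos'].round(1))
c=best('cup','wrist',s,.008); print('cup',c and c[:3])
for M in masks_of('pill_tray','wrist'):
    print(M['p'],M['rect'],M['pixels'].sum()); 
    cv2.imwrite('pics/b_mask.png',M['pixels'].astype(np.uint8)*255) if M['pixels'].sum()>5000 else 0
g=pinpoint('dial_grip','wrist'); f=pinpoint('tray_floor','wrist')
print([ray(s,q['xy'],.054) for q in g[:1]],[ray(s,q['xy'],.008) for q in f[:1]])
save(s,'pics/b_wrist.png')
E
```

```text
3.325 [0.58319515 0.05104154 0.29108428] [ 5.  23.9 12.7 78.8  0.   4.9]
cup (np.float64(1.0), array([ 0.37139612, -0.1936231 ,  0.        ]), 0.7)
0.95 [296.1, 200.6, 228.1, 119.2] 18340
0.73 [275.6, 49.5, 102.9, 98.9] 5950
0.43 [525.2, 298.4, 117.2, 65.1] 2481
[array([ 0.61481824, -0.06331676,  0.054     ])] []
```

View pics/b_wrist.png

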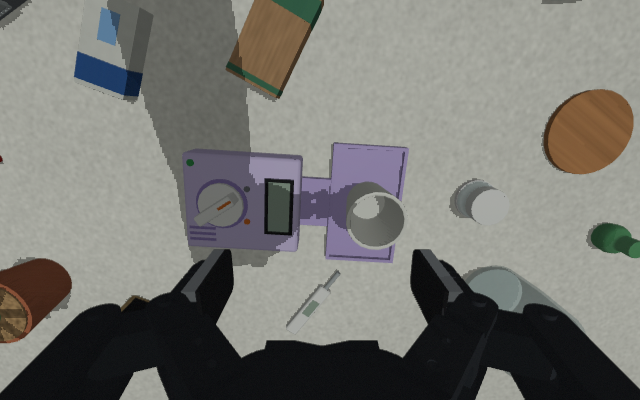

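```bash
python3 - <<'E'
from h import *
s=eyes.snapshot('wrist')
M=masks_of('pill_tray','wrist')[0]; print(M['p'],M['pixels'].sum())
cm=[m for m in masks_of('cup','wrist')]; print([(m['p'],m['rect']) for m in cm])
ig=np.zeros((400,640),np.uint8); cv2.ellipse(ig,(370,215),(42,45),0,0,360,1,-1); 
cv2.rectangle(ig,(300,170),(335,235),1,-1)
p,c=fit(s,'pill_tray',M['pixels'],0.,init=(.618,.10,-.03),ignore=ig); print('tray',p,c)
d=p[:2]+np.array([np.sin(p[2]),-np.cos(p[2])])*.165; print('dial pred',d)
save(s,'pics/c_tray.png','pill_tray',p)
print('cup from rim', ray(s,(376,220.5),.080), ray(s,(347.5,220),.08),ray(s,(404,220),.08))
x,y=[],[]
for n in ('coaster','dressing_carton','tablet_carton'):
    b=best(n,'wrist',s); print(n,b and b[:3])
E
```

```text
0.79 17978
[(0.64, [377.7, 213.8, 58.6, 69.3])]
tray [ 0.62363108  0.10378442 -0.05944267] 0.03470908888641673
dial pred [ 0.61382881 -0.06092416]
cup from rim [0.61698449 0.10477645 0.08      ] [0.61649702 0.0766037  0.08      ] [0.61642068 0.13240318 0.08      ]
coaster (np.float64(0.03164251932287448), array([0.53722227, 0.35800639, 0.        ]), 0.96)
dressing_carton (np.float64(0.01616113650303714), array([ 0.44002546,  0.00292996, -0.49382488]), 0.73)
tablet_carton (np.float64(0.015026612437548643), array([ 0.44995199, -0.16579335,  2.77690553]), 0.62)
```

View pics/c_tray.png

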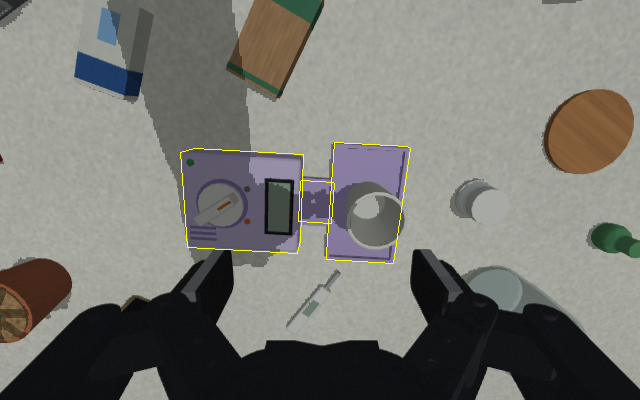

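The yellow outline sits on the tray and pod edges: tray at (0.624, 0.104), yaw -3.4°. The cup's rim centre is at pixel (376,220). Before picking the cup I'll touch the sill with the gripper shut to learn how far the fingertips reach.

```bash
python3 - <<'E'
from h import *
R=down(np.pi/2)
env.grip(0.0,40)
env.move_to([.52,.14,.12],R)
h=env.line_to([.52,.14,.06],speed=.05,until_force=4)
print(h,env.state()['eef_pos'],env.state()['width'])
env.line_to([.52,.14,.10]); env.grip(.06)
h=env.line_to([.52,.14,.04],speed=.05,until_force=4)
print(h,env.state()['eef_pos'],env.state()['width'],env.state()['time_s'])
env.line_to([.52,.14,.12],speed=.3); env.grip(.085)
env.move_to([.6165,.105,.20],R)
s=eyes.snapshot('wrist'); save(s,'pics/d.png')
E
```

```text
True [0.51950053 0.13989559 0.07269624] 0.00010084038185171704
True [0.51983808 0.13994436 0.06758004] 0.060225044952522885 7.9583
```

View pics/d.png

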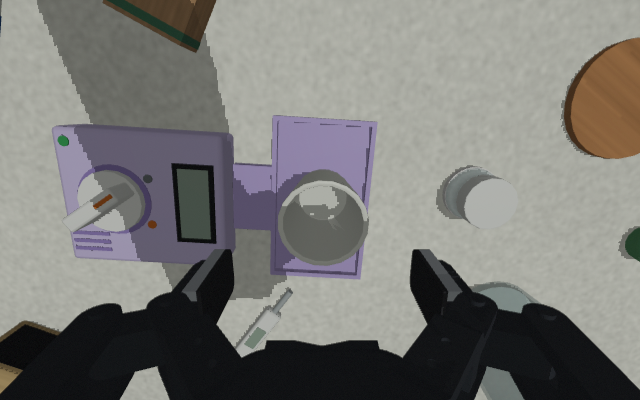

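The view confirms the cup is centred between the fingers (rim centre column ~322). Now I'll pick it up.

```bash
python3 - <<'E'
from h import *
R=down(np.pi/2)
env.line_to([.6165,.105,.110],speed=.12)
env.grip(.03,30); print('w',env.state()['width'],env.state()['eef_pos'])
env.line_to([.6165,.105,.22],speed=.15)
# look at the coaster from the camera while carrying
s=eyes.snapshot('top'); b=best('coaster','top',s,init=np.array([.537,.358])); print(b and b[:3])
phi=np.pi/2
env.move_to([.537,.30,.22],R)
w=eyes.snapshot('wrist'); b2=best('coaster','wrist',w,init=np.array([.537,.358])); print(b2 and b2[:3],env.state()['width'],env.state()['time_s'])
save(w,'pics/e.png','coaster',b2[1] if b2 else b[1])
E
```

```text
w 0.05997734469627188 [0.61727782 0.10515507 0.11148634]
(np.float64(0.04494242141300966), array([0.53605985, 0.35710888, 0.        ]), 0.75)
(np.float64(0.07027367096571249), array([0.53705496, 0.35850254, 0.        ]), 0.85) 0.05989410109610342 12.4833
```

View pics/e.png

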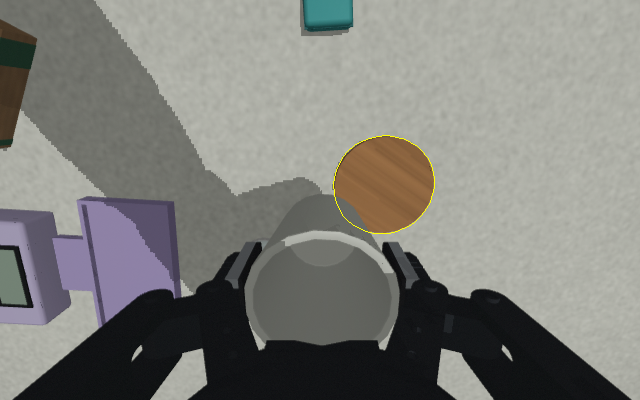

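```bash
python3 - <<'E'
from h import *
R=down(np.pi/2)
env.move_to([.537,.358,.16],R)
print(env.line_to([.537,.358,.108],speed=.05,until_force=3),env.state()['eef_pos'],env.state()['wrist_force'])
env.grip(.085); env.line_to([.537,.358,.20],speed=.2)
print(env.state()['time_s'])
s=look((.60,.04),np.pi/2,H=.28)
save(s,'pics/f.png')
T=[]
for M in masks_of('pill_tray','wrist')[:3]: print(M['p'],M['rect'],M['pixels'].sum())
M=max(masks_of('pill_tray','wrist'),key=lambda m:m['pixels'].sum())
p,c=fit(s,'pill_tray',M['pixels'],0.,init=(.6236,.1038,-.059)); print('tray',p,c)
save(s,'pics/f2.png','pill_tray',p)
t=eyes.snapshot('top'); cc=best('cup','top',t,.008); print(cc and cc[:3]); print(env.state()['time_s'])
E
```

```text
True [0.5363712  0.35803265 0.11129908] [-0.28833136  0.84647928  3.84564298]
14.775
0.97 [297.1, 220.5, 292.0, 151.7] 33002
tray [ 0.6234577   0.10308113 -0.06382312] 0.09436457208178707
(np.float64(0.07774641526476232), array([0.53537933, 0.3566516 , 0.        ]), 0.56)
16.25
```

View pics/f2.png

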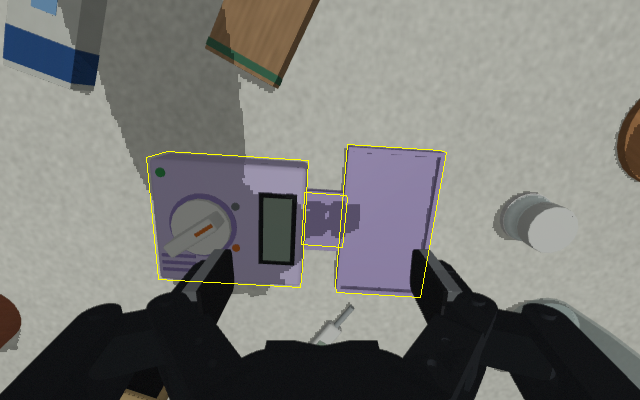

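```bash
python3 - <<'E'
from h import *
for i,yaw in enumerate((np.pi/2,-np.pi/2)):
    s=look((.6235,.045),yaw,H=.33,dz=-.02)
    M=max(masks_of('pill_tray','wrist'),key=lambda m:m['pixels'].sum())
    ig=np.zeros((400,640),bool); ig[245:]=1
    p,c=fit(s,'pill_tray',M['pixels'],0.,init=(.6236,.1038,-.06),ignore=ig); print('tray',p,c,M['p'],env.state()['eef_pos'])
    g=pinpoint('dial_grip','wrist'); f=pinpoint('tray_floor','wrist')
    print([ray(s,q['xy'],.054) for q in g[:1]],[ray(s,q['xy'],.008) for q in f[:1]])
    save(s,f'pics/g{i}.png','pill_tray',p)
print(env.state()['time_s'])
E
```

```text
tray [ 0.62368278  0.1034044  -0.06507286] 0.03463616086604658 0.59 [0.61718275 0.04540342 0.2602691 ]
[array([ 0.61430622, -0.06207467,  0.054     ])] [array([0.61908504, 0.10565931, 0.008     ])]
tray [ 0.62399839  0.10317678 -0.06246124] 0.026383694349164422 0.88 [0.62927894 0.04497785 0.26102701]
[array([ 0.61348484, -0.06009727,  0.054     ])] [array([0.6285362 , 0.09961331, 0.008     ])]
19.6417
```

View pics/g1.png

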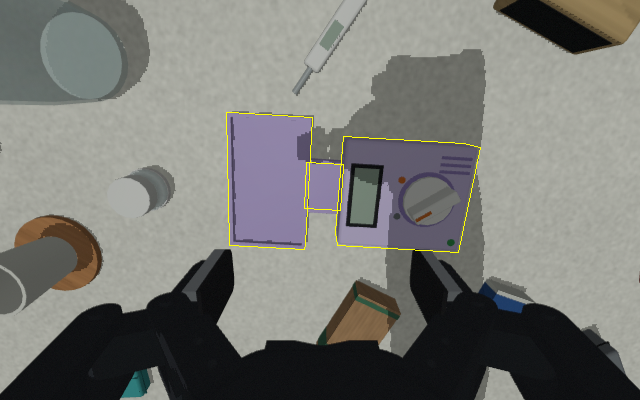

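View pics/g0.png

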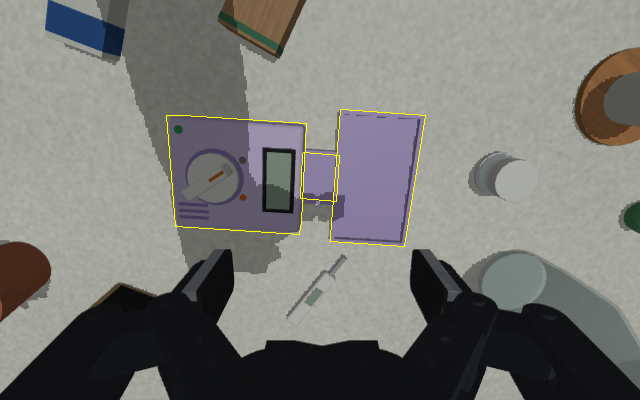

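Both views, taken half a turn apart, agree on the tray pose: (0.6238, 0.1033, -3.65°). The cup stands on the coaster. The cuff case is next.

```bash
cat >> h.py <<'E'
TRAY=np.array([.6238,.1033,-.0637])
def ext(w): return .073-.0055*(w/.06)**2
def norm(a): return a%np.pi
def locate(name,coarse,pic=None,H=.3,yaw=None):
    yaw=norm(coarse[2]+np.pi/2) if yaw is None else yaw
    s=look(coarse[:2],yaw,H=H)
    b=best(name,'wrist',s,init=np.array(coarse[:2]),maxd=.10)
    if b is None: print(name,'not found'); save(s,pic) if pic else 0; return None
    print(name,'cost',round(b[0],3),'p',round(b[2],2),b[1].round(4),np.degrees(b[1][2]).round(1))
    if pic: save(s,pic,name,b[1])
    return b[1]
def pick(name,p,tip,force=35,zsafe=.30):
    l,w,h=DIM[name]; yaw=norm(p[2]+np.pi/2); R=down(yaw)
    z=tip+ext(w)
    env.grip(.085); env.move_to([p[0],p[1],z+.07],R); env.line_to([p[0],p[1],z],speed=.12)
    env.grip(w-.025,force); st=env.state()
    print('width',st['width'],'eef',st['eef_pos'],'t',st['time_s'])
    off=p[:2]-st['eef_pos'][:2]; ax=np.array([np.cos(p[2]),np.sin(p[2])])
    env.line_to([p[0],p[1],zsafe],speed=.25)
    print('lifted width',env.state()['width'])
    return st['eef_pos'][2], yaw
def place(name,zp,z0,zsafe=.30,yaw=None,fix=(0,0)):
    l,w,h=DIM[name]; R=down(norm(TRAY[2]+np.pi/2)); x,y=TRAY[:2]+np.array(fix)
    z=zp+z0
    env.move_to([x,y,zsafe],R); env.line_to([x,y,z+.02],speed=.2)
    st=env.state(); print('above',st['eef_pos'])
    hit=env.line_to([x,y,z-.004],speed=.03,until_force=4); st=env.state()
    print('hit',hit,'dz',st['eef_pos'][2]-z,'xy',st['eef_pos'][:2]-TRAY[:2],'F',st['wrist_force'].round(1))
    env.grip(min(.085,w+.02)); env.line_to([x,y,zsafe],speed=.2); print('t',env.state()['time_s'])
def verify(name,z0,pic,H=.3):
    s=look(TRAY[:2],np.pi/2+TRAY[2],H=H,z=z0)
    b=best(name,'wrist',s,z0=z0,init=TRAY[:2])
    if b is None: print('not seen'); save(s,pic); return
    d=b[1]; c,sn=np.cos(TRAY[2]),np.sin(TRAY[2]); e=d[:2]-TRAY[:2]
    print('verify',name,'cost',round(b[0],3),'tray dx,dy mm',(1e3*np.array([c*e[0]+sn*e[1],-sn*e[0]+c*e[1]])).round(1),'dyaw',((np.degrees(d[2]-TRAY[2])+90)%180-90).round(1),env.state()['time_s'])
    save(s,pic,name,d,z0)
E
python3 - <<'E'
from h import *
p=locate('cuff_case',(.359,-.306,.507),'pics/h_case.png')
E
```

```text
cuff_case cost 0.037 p 0.66 [ 0.3589 -0.3069  3.6433] 208.7
```

View pics/h_case.png

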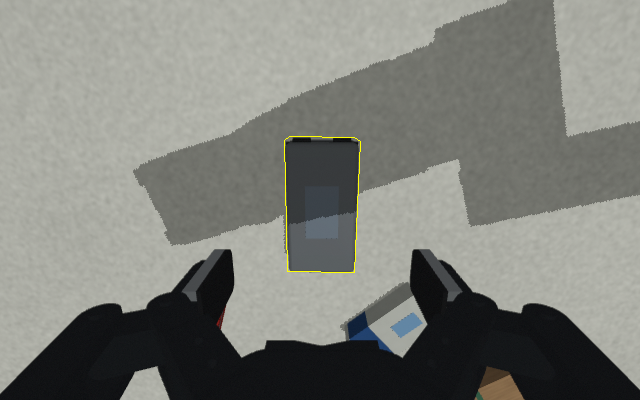

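```bash
python3 - <<'E'
from h import *
p=np.array([.3589,-.3069,3.6433])
zp,y=pick('cuff_case',p,.010,40)
place('cuff_case',zp,.008)
verify('cuff_case',.008,'pics/i_case.png')
E
```

```text
width 0.0631812886727945 eef [ 0.35952995 -0.30743231  0.0779638 ] t 23.1333
lifted width 0.06377373263698537
above [0.62485197 0.10320502 0.10746749]
hit True dz 9.162181141691983e-07 xy [-2.36507724e-04  6.74982439e-05] F [-0.4  0.1  4.1]
t 29.275
verify cuff_case cost 0.044 tray dx,dy mm [-0.2  0.3] dyaw 0.0 29.7333
```

View pics/i_case.png

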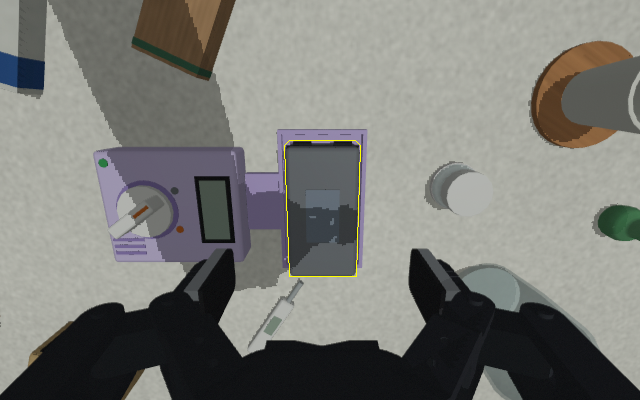

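The case is within 0.3 mm of the tray's centre and aligned with it. The dressing carton comes next.

```bash
python3 - <<'E'
from h import *
p=locate('dressing_carton',(.440,.003,-.494),'pics/j0.png')
if p is not None and np.hypot(p[0]-.44,p[1]-.003)<.01 and abs((p[2]+.494+1.57)%np.pi-1.57)<.08:
    zp,y=pick('dressing_carton',p,.004,30)
    place('dressing_carton',zp,.050)
    verify('dressing_carton',.050,'pics/j1.png')
E
```

```text
dressing_carton cost 0.016 p 0.61 [0.4396 0.0031 2.647 ] 151.7
width 0.05645807882351727 eef [0.44039701 0.00302532 0.07301927] t 32.4417
lifted width 0.056365005056381326
above [0.62455543 0.1030519  0.14491283]
hit True dz -9.328652649330527e-05 xy [-2.85178031e-04 -1.42255466e-05] F [0.  0.4 3. ]
t 37.3083
verify dressing_carton cost 0.022 tray dx,dy mm [-0.8  0.1] dyaw -0.0 37.6583
```

View pics/j1.png

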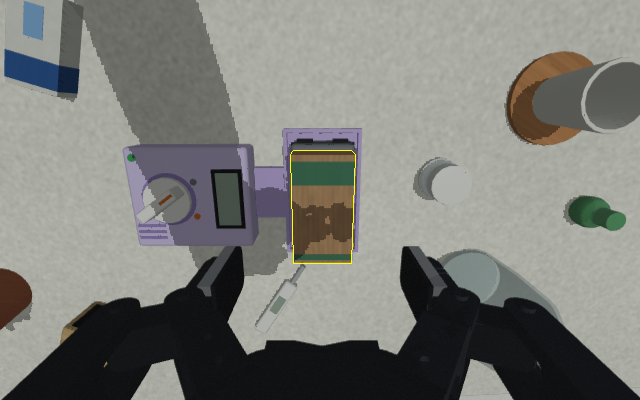

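The carton is centred on the case (0.8 mm off) with its yaw aligned. The tablet carton and pastille tin follow.

```bash
python3 - <<'E'
from h import *
p=locate('tablet_carton',(.450,-.166,2.777),'pics/k0.png')
if p is not None and np.hypot(p[0]-.45,p[1]+.166)<.01 and abs((p[2]-2.777+1.57)%np.pi-1.57)<.08:
    zp,y=pick('tablet_carton',p,.0035,30)
    place('tablet_carton',zp,.080)
    verify('tablet_carton',.080,'pics/k1.png')
p=locate('pastille_tin',(.537,-.361,.237),'pics/k2.png')
E
```

```text
tablet_carton cost 0.022 p 0.61 [ 0.4498 -0.1667 -0.3493] -20.0
width 0.050909133417245345 eef [ 0.45040065 -0.16695196  0.07341324] t 40.825
lifted width 0.05013585791984313
above [0.62450249 0.10257424 0.17488582]
hit True dz -9.366655690826176e-05 xy [-2.31789417e-04  2.38510583e-05] F [-0.3  0.2  2.9]
t 45.7417
not seen
pastille_tin cost 0.069 p 0.79 [ 0.5371 -0.3608  0.2354] 13.5
```

View pics/k1.png

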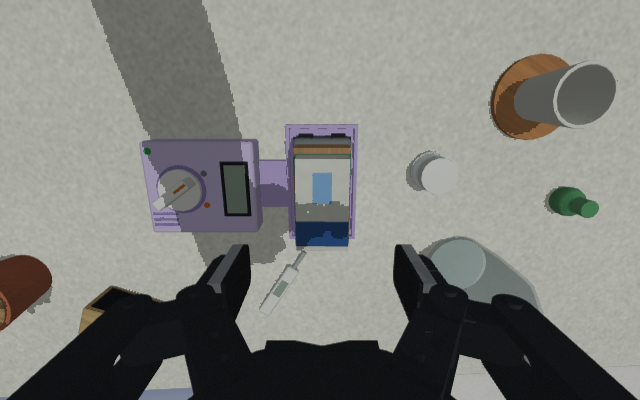

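View pics/k2.png

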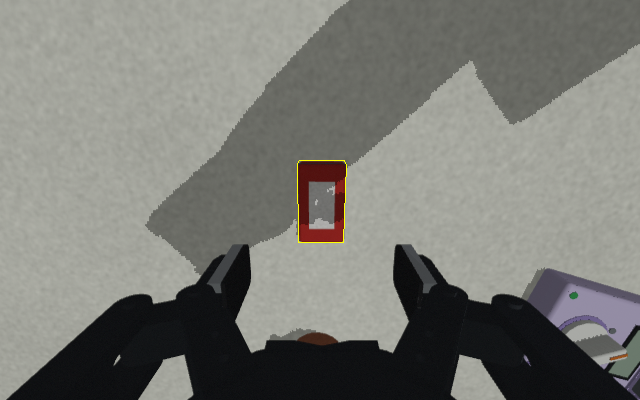

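The tablet carton sits centred on the column around (322,200). The network missed it, but the picture is clear. The tin's fitted outline matches its edges.

```bash
python3 - <<'E'
from h import *
p=np.array([.5371,-.3608,.2354])
zp,y=pick('pastille_tin',p,.003,30)
place('pastille_tin',zp,.106)
verify('pastille_tin',.106,'pics/l1.png',H=.26)
s=eyes.snapshot('top'); uv=(223,276); c=ray(s,uv,.011); print(c)
for M in masks_of('travel_pillbox','top'): print(M['p'],M['rect'])
p=locate('travel_pillbox',(c[0],c[1],0.05),'pics/l2.png')
E
```

```text
width 0.04443390621216748 eef [ 0.53761317 -0.36112628  0.07387514] t 49.8917
lifted width 0.04454541662275203
above [0.62443343 0.10268089 0.20073969]
hit True dz -0.0001682132795544633 xy [-2.25072385e-04  2.50291974e-05] F [-0.7  0.4  3.9]
t 55.0667
verify pastille_tin cost 0.044 tray dx,dy mm [0.3 0.2] dyaw 0.1 55.4167
[0.36724384 0.30338698 0.011     ]
0.93 [221.9, 278.4, 17.4, 24.4]
travel_pillbox cost 0.106 p 0.66 [0.3682 0.3027 3.2087] 183.8
```

View pics/l1.png

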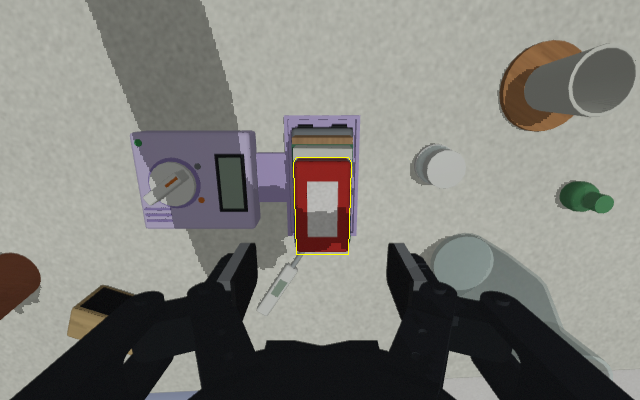

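View pics/l2.png

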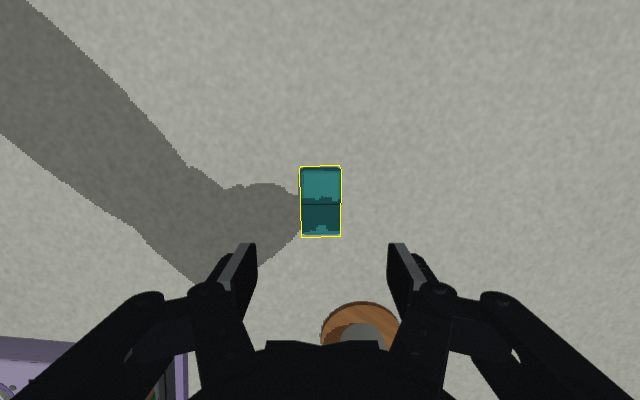

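```bash
python3 - <<'E'
from h import *
p=np.array([.3682,.3027,3.2087])
zp,y=pick('travel_pillbox',p,.003,30)
place('travel_pillbox',zp,.130)
verify('travel_pillbox',.130,'pics/m1.png',H=.25)
for c in ('top','scene'):
    s=eyes.snapshot(c); save(s,f'pics/m_{c}.png')
    print(c,'balm',[(round(b['p'],2),b['rect']) for b in boxes_of('balm_tin',c)])
E
```

```text
width 0.03840218415117986 eef [0.36857831 0.30298455 0.07428743] t 58.9167
lifted width 0.03827954502788836
above [0.62349319 0.10449718 0.2250799 ]
hit True dz -0.00011754331572075283 xy [-9.95183910e-05 -1.54446446e-04] F [0.7 0.6 3.2]
t 63.3417
verify travel_pillbox cost 0.073 tray dx,dy mm [-0.4  0. ] dyaw -0.7 63.6917
top balm []
scene balm []
```

View pics/m1.png

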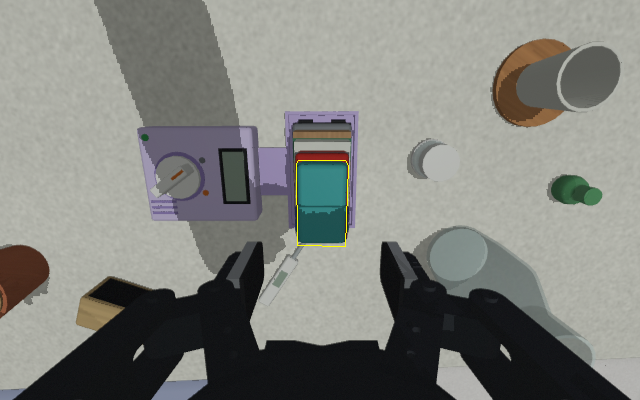

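View pics/m_top.png

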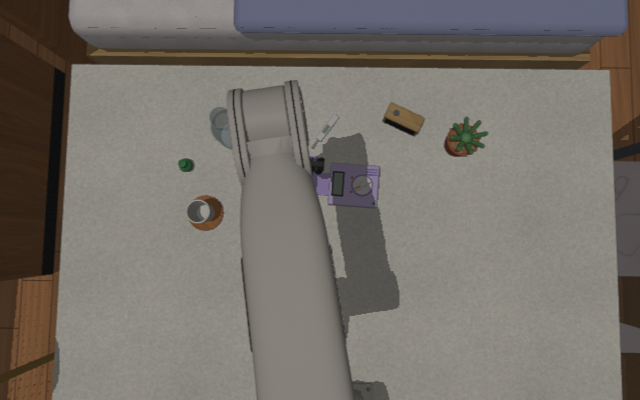

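View pics/m_scene.png

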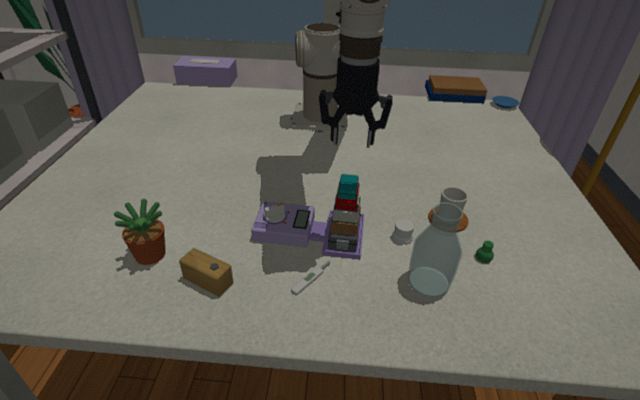

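The column stands centred with all five boxes, and no balm tin shows in any view. In the wrist view the dial's orange mark at (178,175) still shows off. Next I'll grip the bar and turn it.

```bash
cat > dial.py <<'E'
from h import *
y0=TRAY[2]; D=TRAY[:2]+np.array([np.sin(y0),-np.cos(y0)])*.165
bar=y0+np.pi/2+.6; jaw=bar-np.pi/2
P=[D[0],D[1],.1195]
E
python3 - <<'E'
from dial import *
print(D,np.degrees(jaw))
for a in (0,.6,1.2,1.25):
    q=env.ik(P,down(jaw-a)); print(None if q is None else np.round(q,1))
env.move_to([D[0],D[1],.27],down(jaw))
env.grip(.045)
s=eyes.snapshot('wrist'); save(s,'pics/n0.png')
env.line_to([D[0],D[1],.19],speed=.15)
s=eyes.snapshot('wrist'); save(s,'pics/n1.png')
E
```

```text
[ 0.61329661 -0.06136535] 30.727726552866038
[-5.7 34.3  3.  58.7  0.  53.6]
[-5.7 34.3  3.  58.7  0.  87.9]
[ -5.7  34.3   3.   58.7   0.  122.3]
[ -5.7  34.3   3.   58.7   0.  125.2]
```

View pics/n1.png

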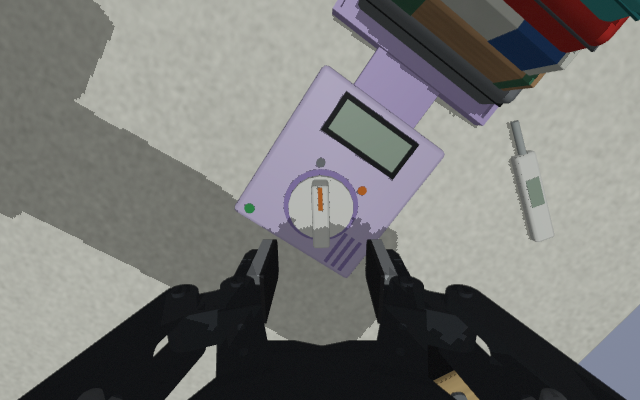

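The bar (column 320) runs straight between the fingers, with the orange mark pointing at the grey dot.

```bash
python3 - <<'E'
from dial import *
print(env.line_to(P,speed=.08,until_force=8),env.state()['eef_pos'])
env.grip(.0,25); st=env.state(); print('w',st['width'],st['wrist_force'].round(1),st['ft_torque'].round(2))
for a in (.3,.6,.9,1.2):
    env.move_to(P,down(jaw-a)); st=env.state(); print(a,st['wrist_force'].round(1),st['ft_torque'].round(3),st['width'])
env.dwell(.2); env.grip(.045); env.line_to([D[0],D[1],.27],speed=.15)
st=env.state(); print(st['time_s'])
s=eyes.snapshot('wrist'); save(s,'pics/o0.png')
env.line_to([.5,-.06,.28],speed=.25)
env.move_to([.40,-.06,.28],down(np.pi/2))
for c in('wrist','top','scene'):
    s=eyes.snapshot(c); save(s,f'pics/o_{c}.png')
E
```

```text
False [ 0.61379176 -0.06143695  0.12010993]
w 0.011147618771619162 [-1.2 -0.4  4.5] [-0.27  0.5   0.12]
0.3 [-1.7 -1.4  4.5] [-0.241  0.609  0.03 ] 0.011085135662124355
0.6 [-2.9 -2.   5.2] [-0.195  0.598  0.041] 0.011466487010342452
0.9 [-3.1 -0.8  4.9] [-0.235  0.637 -0.075] 0.01134984920293037
1.2 [-3.  -0.9  5.3] [-0.255  0.651 -0.034] 0.011622510564672388
70.45
```

View pics/o0.png

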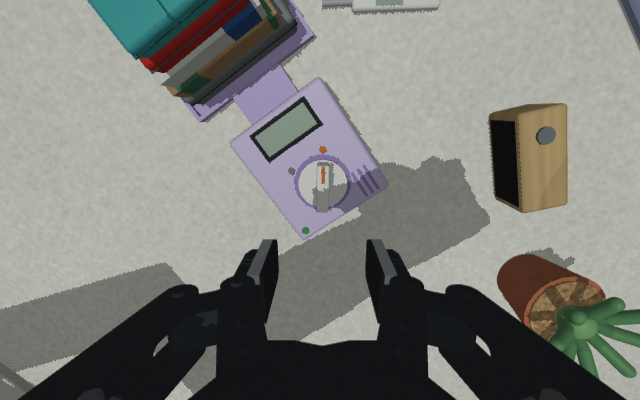

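View pics/o_top.png

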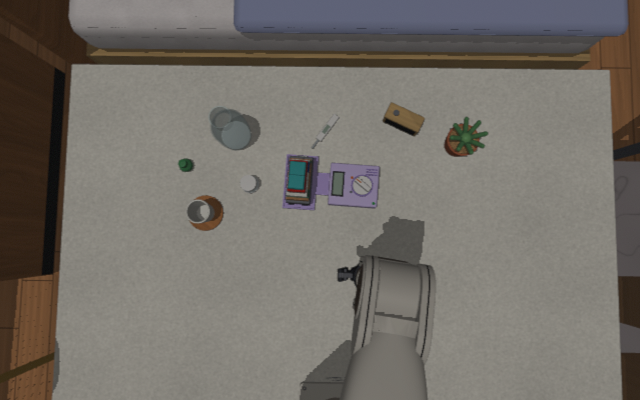

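View pics/o_scene.png

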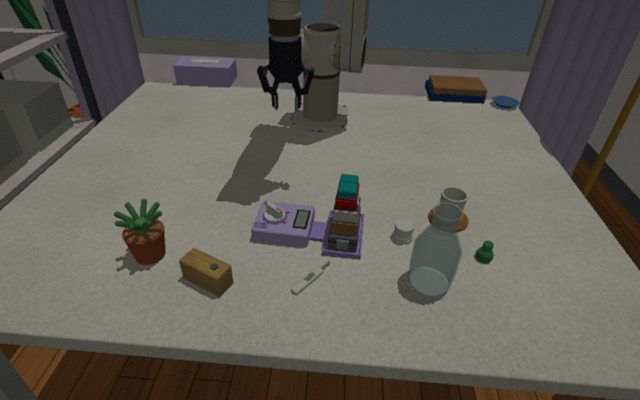

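The bar now points at the orange dot (323,150), which is the night position. One last close look at the cup and coaster, and at the column.

```bash
python3 - <<'E'
from h import *
s=look((.53,.30),np.pi/2,H=.36); b=best('coaster','wrist',s); c=best('cup','wrist',s,.008,init=np.array([.537,.358]))
print(b and b[:3],c and c[:3]); save(s,'pics/p0.png','cup',c[1] if c else b[1],.008)
verify('travel_pillbox',.130,'pics/p1.png',H=.25)
s=eyes.snapshot('wrist'); print(env.state()['time_s'])
env.line_to([.45,.05,.30],speed=.25)
E
```

```text
(np.float64(0.22087179487179487), array([ 0.8165004 , -0.18166923,  0.        ]), 0.56) (np.float64(0.12302134148270472), array([0.53599978, 0.35751825, 0.        ]), 0.56)
verify travel_pillbox cost 0.068 tray dx,dy mm [-0.   0.1] dyaw -0.0 75.7833
75.8333
```

View pics/p0.png

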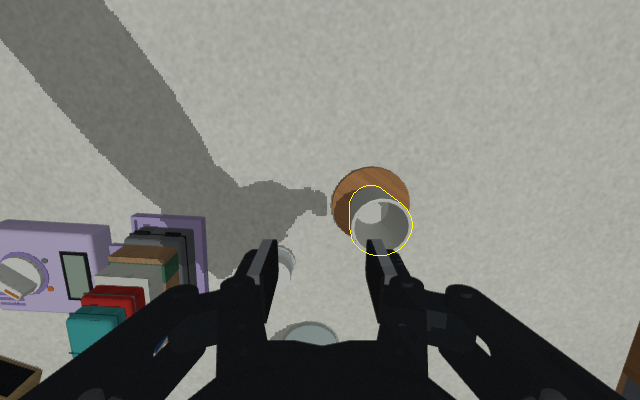

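View pics/p1.png

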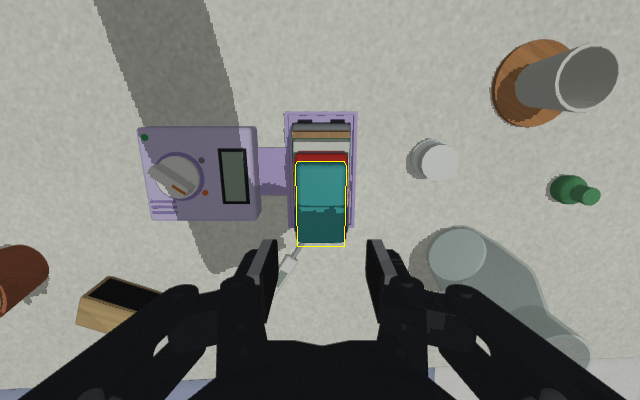

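```bash
python3 - <<'E'
from workcell import env
env.sign_off(); print(env.state()['time_s'])
E
```

```text
the job is handed in; nothing more can be done
the job is handed in; nothing more can be done
```

The job is done and handed in at about 77 s of the 210 s allowed.

- **Cup:** it stands upright on the coaster, within about 2 mm of its centre. In the last picture the network gave a wrong coaster detection. I judged that one by the cup fit and by eye, and both put the cup in the middle.
- **Column:** from the bottom up it is cuff case, dressing carton, tablet carton, pastille tin and travel pillbox. The measured layers were within 1 mm of the tray's centre. Their yaw was within 0.1°, apart from one −0.7° reading on the pillbox that later came out as 0.0°. The network missed the tablet carton in its check; it was set down at the same tool position as the others and looks centred in the picture.
- **Balm tin:** none showed in the top or scene views, so I took it as not present.
- **Dial:** turned clockwise only after the column stood. After I let go, its marked end points at the orange night dot.
- **Other items:** the rest of the things on the sill look where they were in the later pictures. I saw no knock to the case or the coaster.

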